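Dock the bean canister and snap its cap on, still pressing

ROBOT

A 6-joint arm with a two-finger parallel gripper is mounted at the origin on the work surface. World frame = base frame: x ahead of the robot, y to its left, z up, the work surface at z = 0. Lengths are in m, angles in rad, forces in N, time in s.
With the tool pointing down it reaches from about 0.35 to 0.975 m from the base axis. Payload 4.9 kg.
Tool frame: the origin (TCP) lies on the mounting face of the last link; the fingertips stand 173 mm ahead of it and the grasp point (between the pads) lies 155 mm ahead of it; x points along the fingers, z is the direction in which the jaws open and shut, and the axes are right-handed (so a half turn about x gives the same grasp; the last joint's range is limited). The gripper opens to 85 mm and grips with 20 to 120 N. Pads are 22 mm wide; open, the fingers measure 114 mm over their backs; the gripper's body (76 mm by 85 mm) begins 54 mm behind the grasp point. The pads swing forward as they close: fully open they stand 13 mm farther back than shut.
Start: joints at [-1.348, 0.053, 1.613, -0, 1.476, -0.119], TCP at [0.209, -0.589, 0.405] pointing down, gripper open.
Joint ranges: [-3.01, 3.01], [-1.01, 2.22], [0.06, 2.58], [-1.02, 4.17], [0.09, 2.62], [-3.14, 3.14]. Speed limits (rad/s): [2.57, 2.57, 3.14, 3.14, 3.14, 3.14].

INTERFACE

Orientations are given as a rotation vector (axis times angle).
In Python, from station import get_obs, get_image, get_calibration, finish_job, look_for, masks_of, tip_of gives the robot as it stands.
- The arm moves only by the tool carry_out, never from a script. Its argument "increments" is a list of rows, each a list of 3 entries, a list of its own where there are three numbers: the turn, a rotation vector about the world's x, y, z in units of 0.1 rad (1.0 is 0.1 rad), then the shift along the world's x, y, z in units of 20 mm (1.0 is 20 mm), then the opening, from 0 (shut) to 1 (fully open). A call has 1 to 8 rows; each row shifts and turns the pose as measured when the row begins; what a row does not reach is not made up. A row lasts 1/10 s, in which the tool goes at most 50 mm and 8.59 degrees, less where a joint would pass 70% of its speed; a pose out of reach is approached as far as the arm can. A call with a number of a shift or a turn outside -1 to 1 is refused whole. A call with a gripper value outside its range is refused whole. The fingers move at their own pace and stop on an object; "squeeze" is the grip in N (left out, the last holds). Time passes only in rows, so rows that do not move let the fingers close. It gives the time, the measured TCP pose, the force and the opening at its end, in the units of the state.
- get_obs(): the state, without advancing time (a new reading comes with each control period).
- get_image(name): name is "side" or "top"; returns (picture, depth): 384x512x3 uint8, blue, green, red; 384x512 float32, m along the optical axis (not along the pixel's ray), 0 where there is no reading.
- get_calibration(name): a dict with "fx", "fy", "cx", "cy" (pixels), "position" and "orientation" of the camera in the world. Camera axes: x right, y down, z forward; pixel columns grow to the right and rows downward; lengths in m; the calibration is good to about 2 mm. A picture is of the moment at which its call begins. get_calibration takes no time and is no camera call.
- finish_job(): hands the job in, once; it reports no verdict.
Trained networks look in the newest picture that a camera, given by its name, has taken for a name from the list of things; names that differ only in an ending like _2 or _b are one class to them, and where a whole thing is asked for, a point or a joint stands for the part that bears it (a point fixed in the world has none). Each returns a list of dicts, best first, with "p" (0 to 1); they miss things now and then, are a little off and sometimes report something else, mostly with a low value. They report only what shows in the picture. A call takes as long as a camera call. They do not tell look-alikes from the thing itself.
- look_for(camera, query): "centre" ([column, row] in pixels, amid what is visible of it).
- masks_of(camera, query): "region" (384x512 bool, what is visible of it) and "centre" ([column, row] in pixels, amid what is visible of it).
- tip_of(camera, query): "centre" ([column, row] in pixels: a listed point, or the origin of a listed thing).
The state is a dict: "t": time; "q": joint angles; "dq": joint speeds; "effort": joint torques, N m; "tool_pos": TCP position; "tool_rot": TCP orientation; "contact_force": force on the tool from outside, world axes, zero at the start; "wrist_torque": the same for the moment, N m; "opening": finger opening in m.
Only numpy, scipy, OpenCV 4.12 (cv2) and the standard library are available. Lean on these libraries where they do the work, as an engineer would, in place of code of your own. Each camera call takes 0.05 s, during which the arm holds its last target.

TASK

Slide the crimson bean canister along its rail, away from the rail's open end, until the catch clicks behind its rib and holds it fully home. Then pick the yellow snap cap up by its knob, press it onto the steel stud on top of the canister until it clicks, and keep pressing past the click until it sits flat on the collar all round. Finish with the fingers still on the cap, holding it and pressing it firmly down; leave the jar, cup, coffee pot and dispenser where they stand.

Things in the scene. Friction and masses are not known exactly. Their poses are not given: they have to be found in the camera images.
- dock: Fixed dock: dark steel plate 180 x 100 x 10 mm with an aluminium rail along x. Origin: centre of the underside. +x is the sliding direction, to a cream end stop (56 mm wide, 50 mm high, near face at x 78 mm); the open end is at -x. At x 31, y +50 mm a cream catch housing (24 x 14 mm, top at 46 mm) holds a sprung brass ball.
- canister (a joint): Travel along dock +x (m), 0 at the open end, 0.080 at the stop. Crimson box 64 x 56 mm (x, y), 14 to 76 mm above the ledge, centred at dock x = -40 mm + travel; cannot lift or turn. About 1 N slides it; from 0.064 the catch ball rides up a rib on its +y side (about 10 N), passes it at 0.071 and snaps in behind. Home: 0.0755 to 0.080.
- push_face (a point): Point on a cream panel on the canister's front (-x) face, the face to push on: 56 mm wide, from 18 to 76 mm above the ledge; this point is mid-width, 54 mm above the ledge. Axes as the dock's; moves with the canister.
- collar: Cream disc 52 mm across, 6 mm thick, on the canister's top, over its centre, moving with it. Origin: centre of its top face, 82 mm above the ledge; z up. A sprung seal: it gives 1.5 mm under 3 to 8 N, then is solid. The seat of the cap: when fully on, the cap's origin lies on this origin.
- stud_tip (a point): Centre of the flat tip of the steel stud that rises from the collar's centre, 22 mm above the collar (104 mm above the ledge). Stud 24 mm across, top 6 mm tapering to 14 mm; four sprung 10 mm brass balls, centres 11.5 mm above the collar, reach 17 mm out from the axis.
- cap: Loose snap cap, about 60 g, on the ledge open side down, round about z (up). Origin: centre of its lower rim. Lip 5 mm high, opening 29 mm; bore 37 mm, 25 mm deep; yellow skirt 46 mm across, 29 mm high. The lip meets the stud's balls with the rim 16 mm above the collar, takes about 10 N to pass, clicks with the rim about 6 mm above the collar (force drops), then seats on it.
- knob (a point): Centre of the top of the cap's crimson knob, 51 mm above the cap's origin. Knob 20 mm across, 22 mm tall, standing on the cap's flat yellow shoulder (29 mm above the origin, 46 mm across); fingertips gripping the knob close above the shoulder can press on the shoulder too.
- jar: Bystander: closed glass jar with a crimson twist cap, 66 mm across, 100 mm tall. Origin: centre of the underside. It and the cap may have swapped sides.
- cup: Bystander: yellow enamel mug, 76 mm across, 75 mm tall, handle at its +y. Origin: centre of the underside.
- pot: Bystander: clay coffee pot, 104 mm across and 148 mm tall, spout at its +y, wooden handle at its -y (175 mm over both). Origin: centre of the underside.
- dispenser: Bystander: white plastic push dispenser, 68 mm across, 172 mm tall, crimson pump head with the nozzle to its -x. Origin: centre of the underside.
Not all that is in view belongs to the job. Leave any blue or green look-alike of the cap alone.

How it is judged:
On the way, in this order (a step that is already met when the one before it is completed fails the run):
1. the canister is home behind the catch (value of joint canister above 0.075 m), for 0.2 s.
2. the cap has clicked onto the stud and sits flat on the collar (value of joint canister above 0.075 m and z of cap in the frame of collar between -0.003 and 0.0025 m and horizontal distance between cap and collar below 0.004 m and angle between the z axis of cap and the z axis of collar, either way round below 0.09 rad), for 0.2 s.
At the end, for the whole second after the job is handed in: Canister home (travel over 0.075); cap fully on (rim within 2.5 mm of the collar, 4 mm of its centre, level within 0.09 rad); fingers on the cap (over 2 N) pressing it so that it bears on the collar with over 3 N; each bystander within 30 mm of its start (all of step 2 and contact force between cap and collar above 3 N and contact force between the fingers and cap above 2 N and distance of each of jar, cup, pot, dispenser from where it was at the start of the episode below 0.03 m); the arm keeps its last pose, push and grip.
It fails at once if the jar is pushed more than 30 mm away or tipped over (distance of jar from where it was at the start of the episode above 0.03 m or angle between jar's own z axis and vertical above 0.5 rad).
It fails at once if the cup is pushed more than 30 mm away or tipped over (distance of cup from where it was at the start of the episode above 0.03 m or angle between cup's own z axis and vertical above 0.5 rad).
It fails at once if the pot is pushed more than 30 mm away or tipped over (distance of pot from where it was at the start of the episode above 0.03 m or angle between pot's own z axis and vertical above 0.5 rad).
It fails at once if the dispenser is pushed more than 30 mm away or tipped over (distance of dispenser from where it was at the start of the episode above 0.03 m or angle between dispenser's own z axis and vertical above 0.5 rad).
It also fails if it takes over 58 s, if anything falls off the work surface, if the arm or the gripper's body presses on something with over 40 N, if the wrist force passes 120 N, or if a joint passes its speed limit or range.

## Working session

There is one attempt and no reset: what is moved stays moved. The work goes in short steps, Python scripts to look and compute and a tool call to move; the robot and the scene stay as the last step left them, time stands still between calls to the robot, and variables do not carry over. Pictures are saved under pics/ and viewed, and the job is handed in when it is done.

Besides the shell and the picture viewer there is one more tool, called as a command line: name --argument value ..., lists and objects as JSON in quotes. carry_out: Moves the arm, as the interface text tells. Shifts and turns lie within -1 to 1; 1 stands for 20 mm of shift or 0.1 rad of turn. Its arguments: {"type":"object","properties":{"increments":{"type":"array","items":{"type":"array"}},"squeeze":{"type":"number"}},"required":["increments"]}

```bash
mkdir -p pics; ls; cat > h.py <<'E'
import numpy as np,cv2
from station import *
from scipy.spatial.transform import Rotation as R
def rot(o):
    o=np.array(o,float)
    if o.shape==(3,3): return o
    if o.shape==(3,): return R.from_rotvec(o).as_matrix()
    return R.from_quat(o).as_matrix()
def cloud(name,d):
    c=get_calibration(name);v,u=np.mgrid[0:384,0:512]
    P=np.stack([(u-c['cx'])/c['fx']*d,(v-c['cy'])/c['fy']*d,d],-1)
    return P@rot(c['orientation']).T+np.array(c['position'])
def proj(name,p):
    c=get_calibration(name);q=(np.array(p)-c['position'])@rot(c['orientation'])
    return q[...,0]/q[...,2]*c['fx']+c['cx'],q[...,1]/q[...,2]*c['fy']+c['cy']
E
python3 - <<'E'
from h import *
for n in('side','top'):
    im,d=get_image(n);cv2.imwrite(f'pics/{n}0.png',im);np.save(n+'0.npy',d);np.save(n+'i0.npy',im);print(n,get_calibration(n))
print(get_obs())
E
```

```text
pics
side {'fx': 361.89454094359104, 'fy': 361.89454094359104, 'cx': 251.2506091218638, 'cy': 188.1176602982758, 'position': array([0.21766186, 0.62344555, 0.54555824]), 'orientation': array([-0.63191459,  2.45140225, -1.37343923])}
top {'fx': 371.8698743615624, 'fy': 371.8698743615624, 'cx': 255.63425804503467, 'cy': 198.70295256822243, 'position': array([0.44326215, 0.00831269, 1.03371283]), 'orientation': array([-2.13042932,  2.16694162, -0.16679883])}
{'t': 0.1, 'q': array([-1.34800139e+00,  5.32921538e-02,  1.61415994e+00,  9.14977158e-06,
        1.47600225e+00, -1.19009148e-01]), 'dq': array([ 2.20115018e-06, -9.07351496e-04, -3.86850926e-03,  5.39799493e-04,
       -7.49268127e-04,  1.15270856e-05]), 'effort': array([ 7.79358579e-04, -3.94903886e+01, -3.71362281e+01, -4.08842948e-05,
        3.93731039e-03,  2.49315440e-05]), 'tool_pos': array([ 0.20943355, -0.58860569,  0.4035829 ]), 'tool_rot': array([ 0.95505837,  1.35314716, -0.95298481]), 'contact_force': array([-0.52903876,  0.35251099, -0.43519692]), 'wrist_torque': array([-0.05088344, -0.00082955, -0.04162182]), 'opening': 0.08557344762582544}
```

View pics/side0.png

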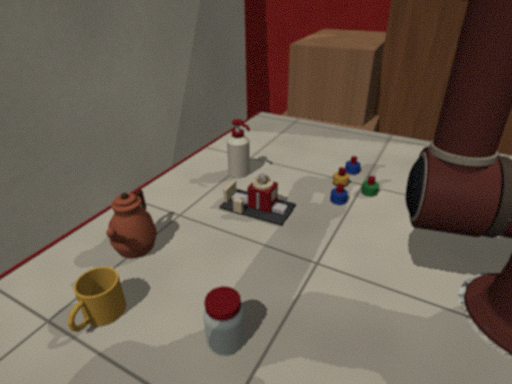

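View pics/top0.png

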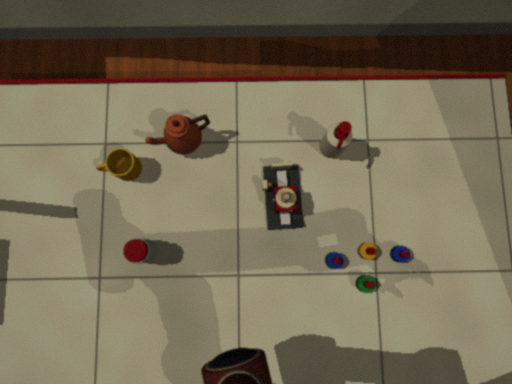

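The yellow cap is at side (341,176) and top (369,251). Its look-alikes are blue at top (335,261) and (401,254), and green at top (367,284). The dock is at top (284,197). Next I'll crop close and measure.

```bash
python3 - <<'E'
from h import *
im=np.load('topi0.npy');d=np.load('top0.npy');s=np.load('sidei0.npy');ds=np.load('side0.npy')
a=cv2.resize(im[150:300,250:420],None,fx=4,fy=4,interpolation=cv2.INTER_CUBIC)
cv2.imwrite('pics/ctop.png',cv2.convertScaleAbs(a,alpha=1.5))
b=cv2.resize(s[140:230,210:390],None,fx=4,fy=4,interpolation=cv2.INTER_CUBIC)
cv2.imwrite('pics/cside.png',cv2.convertScaleAbs(b,alpha=1.5))
P=cloud('top',d);Q=cloud('side',ds)
for n,D in(('top',P),('side',Q)):
  for q in('cap','knob','stud_tip','push_face','collar','dock','canister'):
    r=tip_of(n,q)
    for x in r[:4]:
        u,v=np.round(x['centre']).astype(int); print(n,q,round(x['p'],2),np.round(x['centre'],1),np.round(D[min(v,383),min(u,511)],3))
hsv=cv2.cvtColor(im,cv2.COLOR_BGR2HSV)
# above-surface crops
def seg(D,img,box):
    x0,x1,y0,y1=box
    m=(D[...,0]>x0)&(D[...,0]<x1)&(D[...,1]>y0)&(D[...,1]<y1)
    return m
print('table z',np.median(P[280:300,200:230,2]))
# cap: shoulder points
h=hsv[...,0];sat=hsv[...,1]
m=np.zeros(h.shape,bool);m[238:266,355:384]=True
y=m&(h>15)&(h<35)&(sat>100)
print('yellow',y.sum(),P[y].mean(0),np.percentile(P[y],[5,50,95],axis=0))
r=m&((h<8)|(h>172))&(sat>100)&(P[...,2]>.02)
print('red',r.sum(),np.percentile(P[r],[5,50,95],axis=0))
for v in range(160,235,3): print(v,np.round(P[v,262:306:6,2]*1000).astype(int))
E
```

```text
top cap 0.81 [367.9 248.7] [ 0.45  -0.294  0.049]
top cap 0.81 [335.2 259.9] [ 0.423 -0.205  0.05 ]
top cap 0.55 [360.4 282.2] [ 0.364 -0.273  0.03 ]
top knob 0.79 [334.9 255.3] [ 0.436 -0.211  0.028]
top knob 0.62 [369.7 285.8] [ 0.356 -0.292  0.052]
top knob 0.57 [408.  256.8] [ 0.427 -0.406  0.03 ]
top knob 0.5 [372.2 251.3] [ 0.445 -0.305  0.047]
top stud_tip 0.82 [287.5 196.7] [ 0.584 -0.082  0.103]
top push_face 0.75 [286.1 213.8] [ 0.549 -0.084  0.021]
top collar 0.67 [285.1 196.1] [ 0.586 -0.075  0.105]
top dock 0.62 [282.6 198.6] [ 0.58  -0.07   0.097]Traceback (most recent call last):
  File "<stdin>", line 10, in <module>
ValueError: it knows: cap, collar, cup, dispenser, dock, jar, knob, pot, push_face, stud_tip
```

View pics/ctop.png

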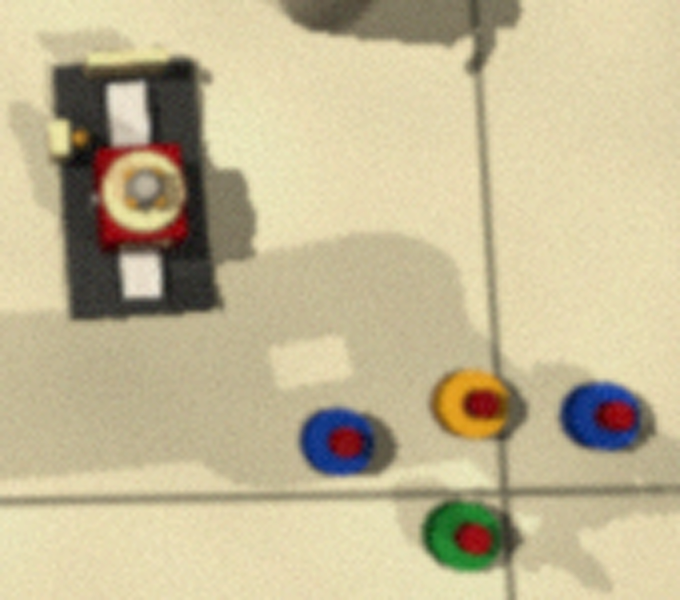

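View pics/cside.png

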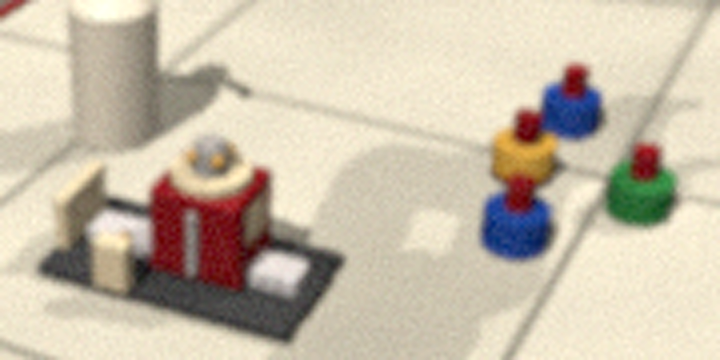

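The crops confirm it: the yellow cap with the crimson knob sits at top (369,251), between two blue caps and a green one. The canister is mid-plate with its cream panel towards the robot. Now I'll measure precisely.

```bash
cat > m.py <<'E'
from h import *
im=np.load('topi0.npy');d=np.load('top0.npy');s=np.load('sidei0.npy');ds=np.load('side0.npy')
P=cloud('top',d);Q=cloud('side',ds)
print('table z',np.median(P[280:300,200:230,2]),np.median(Q[280:320,150:180,2]))
for n,D,img in(('top',P,im),('side',Q,s)):
    hsv=cv2.cvtColor(img,cv2.COLOR_BGR2HSV);h,sa,v=[hsv[...,i].astype(int) for i in range(3)]
    x,y,z=D[...,0],D[...,1],D[...,2]
    near=(abs(x-.45)<.05)&(abs(y+.297)<.05)
    yl=near&(h>12)&(h<35)&(sa>120)&(z>.01)
    print(n,'yellow',yl.sum(),np.round(np.percentile(D[yl],[2,50,98],axis=0),3).tolist())
    sh=yl&(abs(z-.029)<.006)
    print('  shoulder',sh.sum(),np.round(D[sh].mean(0),4),np.round(np.percentile(D[sh],[3,97],axis=0),3).tolist())
    kn=near&((h<9)|(h>170))&(sa>100)&(z>.03)
    print('  knob',kn.sum(),np.round(np.median(D[kn],0),4)); kt=kn&(z>.045); print('  ktop',kt.sum(),np.round(D[kt].mean(0),4))
    nd=(abs(x-.58)<.13)&(abs(y+.075)<.08)
    st=nd&(z>.098)&(z<.11);print(n,'stud',st.sum(),np.round(D[st].mean(0),4))
    co=nd&(z>.076)&(z<.09)&(sa<140)
    (cx,cy),r=cv2.minEnclosingCircle(D[co][:,:2].astype(np.float32));print('  collar',co.sum(),cx,cy,r,np.median(D[co],0))
    ct=nd&(z>.070)&(z<.080);rr=cv2.minAreaRect(D[ct][:,:2].astype(np.float32));print('  cantop',ct.sum(),rr)
    dk=nd&(v<75)&(z<.03)&(z>.004)
    dk=cv2.morphologyEx(dk.astype(np.uint8),cv2.MORPH_OPEN,np.ones((3,3)))>0
    rr=cv2.minAreaRect(D[dk][:,:2].astype(np.float32));print('  dock',dk.sum(),rr,np.median(z[dk]))
    stp=nd&(z>.040)&(z<.056)&(x>.63);print('  stop',stp.sum(),np.round(np.percentile(D[stp],[3,50,97],axis=0),3).tolist() if stp.sum() else '')
E
python3 m.py
```

```text
table z -0.0009609155957166493 -0.0004214683146496756
top yellow 204 [[0.427, -0.321, 0.015], [0.448, -0.295, 0.028], [0.467, -0.279, 0.047]]
  shoulder 178 [ 0.4471 -0.2984  0.0277] [[0.427, -0.321, 0.024], [0.467, -0.28, 0.031]]
  knob 43 [ 0.4452 -0.2992  0.0498]
  ktop 41 [ 0.4462 -0.2999  0.0497]
top stud 61 [ 0.5862 -0.0777  0.1014]
  collar 226 0.58774334192276 -0.07763728499412537 0.027111733332276344 [ 0.58426004 -0.07616547  0.08075705]
  cantop 251 ((0.5864343643188477, -0.07744839787483215), (0.0630495622754097, 0.05586612597107887), 2.724130392074585)
  dock 1260 ((0.6011093854904175, -0.07723376899957657), (0.1786666214466095, 0.09911113232374191), 2.819485664367676) 0.009045541991765216
  stop 107 [[0.632, -0.098, 0.041], [0.682, -0.066, 0.048], [0.689, -0.019, 0.052]]
side yellow 144 [[0.426, -0.315, 0.01], [0.443, -0.288, 0.027], [0.466, -0.278, 0.035]]
  shoulder 87 [ 0.4454 -0.2932  0.028 ] [[0.427, -0.316, 0.024], [0.466, -0.278, 0.031]]
  knob 39 [ 0.4468 -0.2944  0.0458]
  ktop 22 [ 0.4466 -0.2965  0.0491]
side stud 40 [ 0.5848 -0.0743  0.1011]
  collar 160 0.589459240436554 -0.07682883739471436 0.02976245805621147 [ 0.57988714 -0.06775817  0.08140423]
  cantop 169 ((0.5865708589553833, -0.07546013593673706), (0.06530249863862991, 0.0547589436173439), 4.2640910148620605)
  dock 695 ((0.6000999808311462, -0.07466380298137665), (0.17856687307357788, 0.09980609267950058), 4.055473804473877) 0.009482570048214511
  stop 93 [[0.631, -0.095, 0.041], [0.68, -0.061, 0.047], [0.688, -0.018, 0.051]]
```

```bash
python3 - <<'E'
from h import *
o=get_obs();M=rot(o['tool_rot']);print(M.round(3))
a=np.radians(3.3)
for jaw in([-np.sin(a),np.cos(a),0],[np.sin(a),-np.cos(a),0]):
    x=np.array([0,0,-1.]);z=np.array(jaw);y=np.cross(z,x)
    T=np.stack([x,y,z],1);print((R.from_matrix(T@M.T).as_rotvec()/0.1).round(2))
d=np.array([np.cos(a),np.sin(a)]);n=np.array([-d[1],d[0]])
c=np.array([.5864,-.0766]);D=np.array([.6006,-.076])
print('travel',(c-D)@d+.040,'lat',(c-D)@n,'face',c-.032*d)
E
```

```text
[[-0.     0.942  0.335]
 [ 0.     0.335 -0.942]
 [-1.     0.    -0.   ]]
[ 0.   -0.   28.57]
[-0.   -0.   -2.84]
travel 0.02578900778790507 lat 0.00021840409285743447 face [ 0.55445306 -0.07844205]
```

carry_out --increments '[[[0,0,-0.4],[0.5,1,0],0],[[0,0,-0.4],[0.5,1,0],0],[[0,0,-0.4],[0.5,1,0],0],[[0,0,-0.4],[0.5,1,0],0],[[0,0,-0.4],[0.5,1,0],0],[[0,0,-0.4],[0.5,1,0],0],[[0,0,-0.4],[0.5,1,0],0],[[0,0,0],[0.5,1,0],0]]' --squeeze 60

```text
t: 1.2
tool_pos: [0.2902, -0.4248, 0.4045]
tool_rot: [1.175, 1.23, -1.176]
contact_force: [0.1, 0.5, 0.8]
opening: 0.0
```

carry_out --increments '[[[0,0,0],[0.6,1,0],0],[[0,0,0],[0.6,1,0],0],[[0,0,0],[0.6,1,0],0],[[0,0,0],[0.6,1,0],0],[[0,0,0],[0.6,1,0],0],[[0,0,0],[0.6,1,0],0],[[0,0,0],[0.6,1,0],0],[[0,0,0],[0.6,1,0],0]]'

```text
t: 2.0
tool_pos: [0.3888, -0.2574, 0.4058]
tool_rot: [1.176, 1.225, -1.177]
contact_force: [-0.3, -1.0, -0.4]
opening: 0.0
```

carry_out --increments '[[[0,0,0],[0.6,1,0],0],[[0,0,0],[0.6,1,0],0],[[0,0,0],[0.6,1,0],0],[[0,0,0],[0.6,1,0],0],[[0,0,0],[0.6,1,-0.2],0],[[0,0,0],[0.6,1,-1],0],[[0,0,0],[0.6,1,-1],0],[[0,0,0],[0.5,0.9,-1],0]]'

```text
t: 2.8
tool_pos: [0.4868, -0.0921, 0.3462]
tool_rot: [1.177, 1.212, -1.17]
contact_force: [0.4, 0.5, -0.1]
opening: 0.0001
```

```bash
python3 - <<'E'
from h import *
o=get_obs();M=rot(o['tool_rot']);print(o['tool_pos'],M.round(3))
E
```

```text
[ 0.48680071 -0.09208486  0.34624189] [[ 0.015  0.999  0.044]
 [-0.009  0.044 -0.999]
 [-1.     0.015  0.01 ]]
```

carry_out --increments '[[[0.1,0.15,0],[0,0.3,-1],0],[[0,0,0],[0,0.2,-1],0],[[0,0,0],[0,0,-1],0],[[0,0,0],[0,0,-1],0],[[0,0,0],[0,0,-1],0],[[0,0,0],[0,0,-1],0],[[0,0,0],[0.5,0,-0.2],0],[[0,0,0],[0,0,0],0]]'

```text
t: 3.6
tool_pos: [0.4936, -0.0811, 0.2118]
tool_rot: [1.172, 1.243, -1.181]
contact_force: [-0.1, -0.6, -0.2]
opening: -0.0
```

```bash
python3 - <<'E'
from h import *
o=get_obs();M=rot(o['tool_rot']);print(o['tool_pos'],M.round(3))
s,_=get_image('side');cv2.imwrite('pics/s1.png',cv2.resize(s[100:250,180:390],None,fx=3,fy=3))
E
```

```text
[ 0.49356435 -0.08105534  0.21179387] [[-0.012  0.999  0.047]
 [ 0.004  0.047 -0.999]
 [-1.    -0.011 -0.004]]
```

View pics/s1.png

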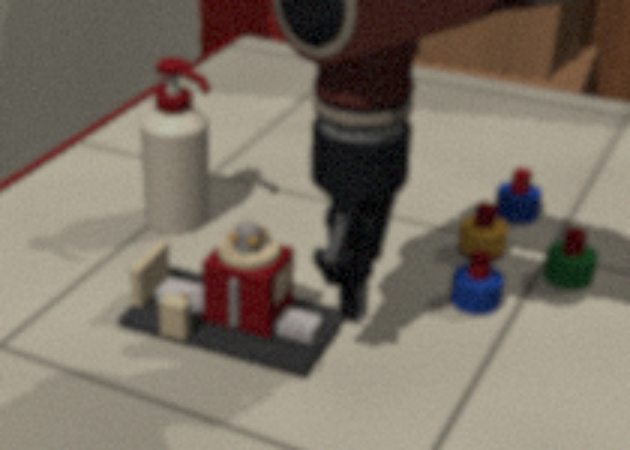

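carry_out --increments '[[[0,-0.1,0],[0.4,0,0.4],0],[[0,0,0],[0.6,0.03,0.1],0],[[0,0,0],[0.6,0.03,0],0],[[0,0,0],[0.4,0.03,0],0],[[0,0,0],[0.4,0.03,0],0],[[0,0,0],[0.4,0.03,0],0]]'

```text
t: 4.25
tool_pos: [0.5536, -0.0785, 0.2253]
tool_rot: [1.177, 1.232, -1.173]
contact_force: [-0.8, -1.5, -0.8]
opening: -0.0003
```

carry_out --increments '[[[0,0,0],[0.4,0.02,0],0],[[0,0,0],[0.4,0.02,0],0]]'

```text
t: 4.45
tool_pos: [0.571, -0.0775, 0.2251]
tool_rot: [1.176, 1.233, -1.173]
contact_force: [-1.1, 0.6, 0.7]
opening: -0.0003
```

carry_out --increments '[[[0,0,0],[0.4,0.02,-0.05],0],[[0,0,0],[0.3,0.02,0],0],[[0,0,0],[0.3,0.02,0],0]]'

```text
t: 4.75
tool_pos: [0.5918, -0.0762, 0.2235]
tool_rot: [1.172, 1.239, -1.179]
contact_force: [-5.1, -0.9, 3.5]
opening: 0.0001
```

carry_out --increments '[[[0,0,0],[0.3,0.02,0],0],[[0,0,0],[0.3,0.02,0],0]]'

```text
t: 4.95
tool_pos: [0.6027, -0.0756, 0.2231]
tool_rot: [1.166, 1.248, -1.187]
contact_force: [-31.6, -1.8, 24.4]
opening: -0.0001
```

```bash
python3 - <<'E'
from h import *
o=get_obs();print(o['tool_pos'],o['contact_force'])
s,d=get_image('side');cv2.imwrite('pics/s2.png',cv2.resize(s[130:230,200:330],None,fx=5,fy=5))
Q=cloud('side',d);x,y,z=[Q[...,i] for i in range(3)]
nd=(abs(x-.62)<.09)&(abs(y+.075)<.08)
hsv=cv2.cvtColor(s,cv2.COLOR_BGR2HSV)
co=nd&(z>.076)&(z<.09)&(hsv[...,1]<140)
print(co.sum(),np.percentile(Q[co],[3,50,97],axis=0).round(3).tolist())
ct=nd&(z>.070)&(z<.080);print(cv2.minAreaRect(Q[ct][:,:2].astype(np.float32)))
E
```

```text
[ 0.60274523 -0.07560491  0.2230917 ] [-31.6096397   -1.77769263  24.38103854]
146 [[0.588, -0.078, 0.077], [0.634, -0.062, 0.081], [0.663, -0.049, 0.088]]
((0.6288554072380066, -0.060512784868478775), (0.08496503531932831, 0.030341582372784615), 6.028256893157959)
```

View pics/s2.png

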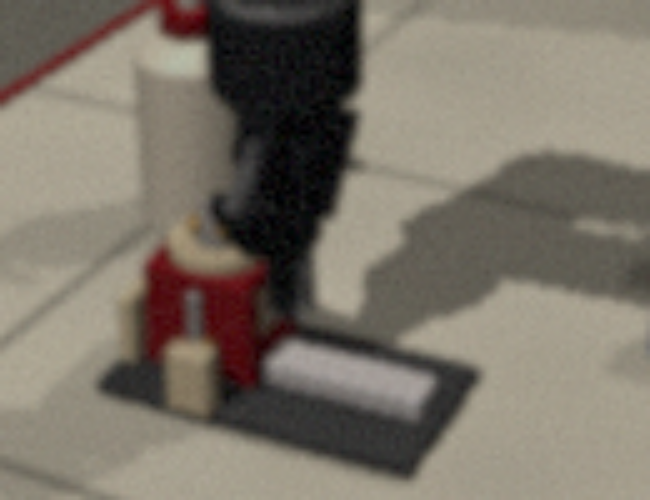

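It looks home against the stop. I'll back off, rise and check.

carry_out --increments '[[[0,0,0],[-0.3,0,0],0],[[0,0,0],[-0.6,0,0],0],[[0,0,0],[-1,-0.3,0],0],[[0,0,0],[-1,-1,0.5],0.4],[[0,0,0],[-1,-1,1],0.4],[[0,0,0],[-1,-1,1],0.4],[[0,0,0],[-1,-1,0.5],0.4],[[0,0,0],[-1,-1,0],0.4]]'

```text
t: 5.8
tool_pos: [0.4598, -0.1815, 0.2837]
tool_rot: [1.163, 1.248, -1.18]
contact_force: [-0.3, -0.3, -0.2]
opening: 0.0344
```

```bash
cat > c.py <<'E'
from h import *
import sys
o=get_obs();print(o['tool_pos'],o['contact_force'],o['opening'],rot(o['tool_rot']).round(3).tolist())
for n in('top','side'):
    s,d=get_image(n);cv2.imwrite(f'pics/{sys.argv[1]}{n}.png',s)
    np.save(n+'1.npy',d);np.save(n+'i1.npy',s)
    D=cloud(n,d);x,y,z=[D[...,i] for i in range(3)]
    hsv=cv2.cvtColor(s,cv2.COLOR_BGR2HSV);h,sa=hsv[...,0],hsv[...,1]
    nd=(abs(x-.62)<.09)&(abs(y+.075)<.05)
    co=nd&(z>.076)&(z<.09)&(sa<140)
    st=nd&(z>.098)&(z<.107)
    ct=nd&(z>.070)&(z<.080)
    for q in(co,st,ct): print(n,q.sum(),np.round(np.median(D[q],0),4) if q.any() else '', cv2.minAreaRect(D[q][:,:2].astype(np.float32)) if q.any() else '')
    near=(abs(x-.45)<.05)&(abs(y+.297)<.05)
    kt=near&((h<9)|(h>170))&(sa>100)&(z>.045);print('knob',kt.sum(),D[kt].mean(0).round(4) if kt.any() else '')
E
python3 c.py a
```

```text
[ 0.45975409 -0.18145556  0.28371106] [-0.26343094 -0.34599636 -0.1732831 ] 0.03440116406241802 [[-0.016, 0.998, 0.054], [0.002, 0.054, -0.999], [-1.0, -0.016, -0.003]]
top 222 [ 0.638  -0.0737  0.0805] ((0.6418781876564026, -0.07447880506515503), (0.050158869475126266, 0.051290612667798996), 89.69015502929688)
top 58 [ 0.641  -0.074   0.1017] ((0.6414598226547241, -0.07456701248884201), (0.021999068558216095, 0.02206936851143837), 11.458909034729004)
top 261 [ 0.6305 -0.0728  0.0756] ((0.6414116024971008, -0.07454239577054977), (0.06397215276956558, 0.0558684803545475), 2.831625461578369)
knob 0 
side 156 [ 0.6338 -0.065   0.0812] ((0.641601026058197, -0.07433002442121506), (0.053680043667554855, 0.052461929619312286), 87.6905288696289)
side 38 [ 0.639  -0.0701  0.1015] ((0.6411654353141785, -0.0729692131280899), (0.02121724933385849, 0.018703550100326538), 16.906330108642578)
side 158 [ 0.6245 -0.054   0.075 ] ((0.640541136264801, -0.07240933179855347), (0.06342564523220062, 0.05619817599654198), 4.185266494750977)
knob 19 [ 0.4455 -0.2979  0.0493]
```

View pics/aside.png

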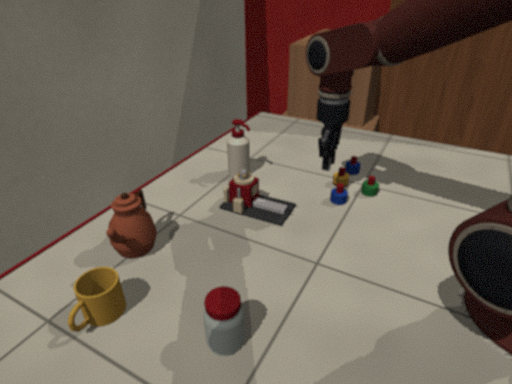

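View pics/atop.png

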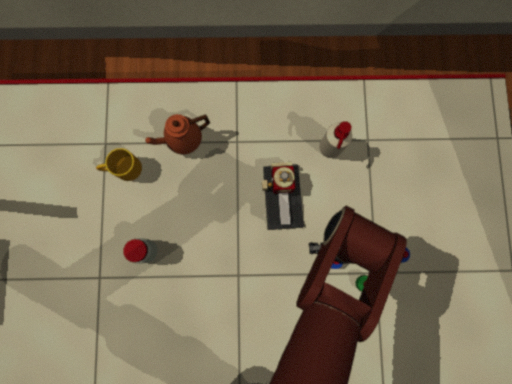

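carry_out --increments '[[[0,-0.15,0],[-0.15,-1,0],0.5],[[0,0,0],[-0.15,-1,0],0.5],[[0,0,0],[-0.15,-1,0],0.5],[[0,0,0],[-0.1,-1,0],0.5],[[0,0,0],[-0.1,-1,0],0.5],[[0,0,0],[0,-0.7,-0.3],0.5],[[0,0,0],[0,0,-0.3],0.5],[[0,0,0],[0,0,0],0.5]]'

```text
t: 6.7
tool_pos: [0.446, -0.2961, 0.267]
tool_rot: [1.177, 1.234, -1.166]
contact_force: [-0.0, 0.6, -0.5]
opening: 0.0421
```

```bash
python3 c.py b | head -1; python3 - <<'E'
import cv2,numpy as np
s=np.load('sidei1.npy');cv2.imwrite('pics/b2.png',cv2.resize(s[110:210,290:400],None,fx=6,fy=6,interpolation=cv2.INTER_CUBIC))
E
```

```text
[ 0.44600805 -0.29607414  0.26698528] [-0.02042659  0.63497244 -0.54125353] 0.04209454000567888 [[0.004, 0.999, 0.051], [0.005, 0.051, -0.999], [-1.0, 0.004, -0.005]]
```

View pics/b2.png

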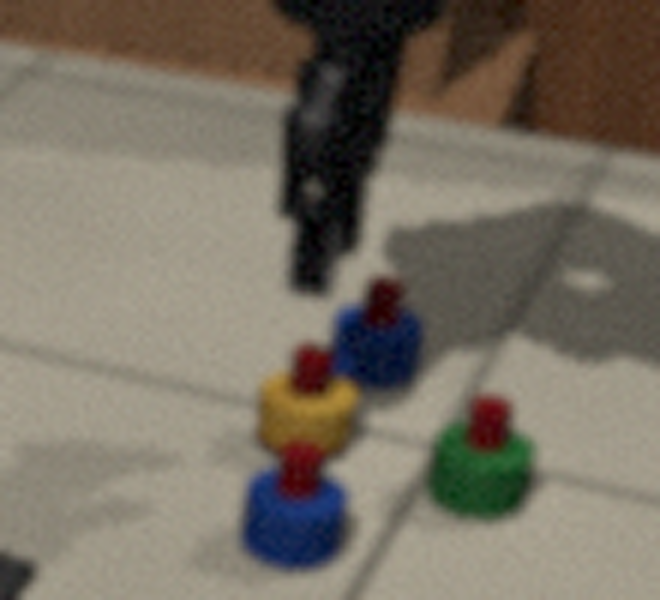

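The fingers hang right above the yellow cap's knob (crop (312,285) over (312,365)), so I'll descend.

carry_out --increments '[[[0,0,0],[0.02,-0.06,-0.7],0.5],[[0,0,0],[0,-0.06,-0.7],0.5],[[0,0,0],[0,0,-0.7],0.5],[[0,0,0],[0,0,-0.4],0.5],[[0,0,0],[0,0,-0.1],0.5]]'

```text
t: 7.3
tool_pos: [0.4467, -0.2961, 0.2108]
tool_rot: [1.175, 1.235, -1.163]
contact_force: [-0.3, 0.8, 0.2]
opening: 0.0425
```

```bash
python3 c.py d | head -1; python3 - <<'E'
import cv2,numpy as np
s=np.load('sidei1.npy');cv2.imwrite('pics/d2.png',cv2.resize(s[130:210,300:390],None,fx=7,fy=7,interpolation=cv2.INTER_CUBIC))
E
```

```text
[ 0.44668134 -0.2960944   0.21076829] [-0.31434013  0.84626362  0.22917087] 0.04247163140034157 [[0.004, 0.998, 0.055], [0.005, 0.055, -0.998], [-1.0, 0.004, -0.005]]
```

View pics/d2.png

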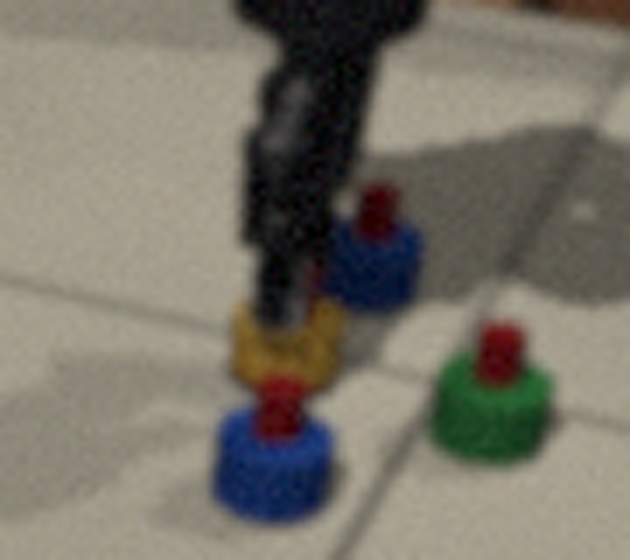

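carry_out --increments '[[[0,0,0],[0,-0.04,-0.2],0.33],[[0,0,0],[0,-0.04,-0.1],0.33],[[0,0,0],[0,0,-0.05],0.33]]'

```text
t: 7.7
tool_pos: [0.4475, -0.2987, 0.2058]
tool_rot: [1.174, 1.231, -1.163]
contact_force: [-0.6, -1.5, 0.4]
opening: 0.0281
```

carry_out --increments '[[[0,0,0],[0,0,-0.1],0.33],[[0,0,0],[0,0,0],0.33]]'

```text
t: 7.9
tool_pos: [0.4477, -0.299, 0.2041]
tool_rot: [1.174, 1.23, -1.162]
contact_force: [-0.6, 0.8, -0.1]
opening: 0.0285
```

Tips are about 31 mm up with no contact yet. Closing on the knob.

carry_out --increments '[[[0,0,0],[0,0,0],0],[[0,0,0],[0,0,0],0],[[0,0,0],[0,0,0],0],[[0,0,0],[0,0,0],0]]' --squeeze 60

```text
t: 8.3
tool_pos: [0.4478, -0.299, 0.2045]
tool_rot: [1.174, 1.229, -1.162]
contact_force: [0.7, 0.3, -0.3]
opening: 0.0176
```

carry_out --increments '[[[0,0,0],[0,0,0.4],0],[[0,0,0],[0,0,0.8],0],[[0,0,0],[0,0,1],0],[[0,0,0],[0,0,1],0],[[0,0,0],[0.2,0.3,1],0],[[0,0,0],[0.6,0.8,1],0],[[0,0,0],[0.8,1,1],0],[[0,0,0],[0.8,1,0.7],0]]'

```text
t: 9.1
tool_pos: [0.4938, -0.2356, 0.3475]
tool_rot: [1.179, 1.233, -1.168]
contact_force: [0.8, -0.4, -1.2]
opening: 0.0177
```

carry_out --increments '[[[0,0,0],[0.8,1,0],0],[[0,0,0],[0.8,1,0],0],[[0,0,0],[0.8,1,0],0],[[0,0,0],[0.8,1,0],0],[[0,0,0],[0.8,1,0],0],[[0,0,0],[0.5,0.6,0],0],[[0,0,0],[0,0,0],0]]'

```text
t: 9.8
tool_pos: [0.5884, -0.1168, 0.3563]
tool_rot: [1.177, 1.223, -1.161]
contact_force: [-0.3, -0.6, -1.3]
opening: 0.0175
```

```bash
python3 c.py e ; python3 - <<'E'
import cv2,numpy as np
s=np.load('sidei1.npy');cv2.imwrite('pics/e2.png',cv2.resize(s[80:220,210:390],None,fx=4,fy=4,interpolation=cv2.INTER_CUBIC))
E
```

```text
[ 0.58839766 -0.11681991  0.35634282] [-0.33928681 -0.620898   -1.34006063] 0.017489233438809818 [[0.014, 0.999, 0.052], [0.0, 0.052, -0.999], [-1.0, 0.014, 0.001]]
top 118 [ 0.6462 -0.0606  0.0805] ((0.6467349529266357, -0.06537626683712006), (0.030081817880272865, 0.053072188049554825), 63.6476936340332)
top 44 [ 0.6424 -0.0741  0.1017] ((0.6431052684783936, -0.0743444412946701), (0.0186300128698349, 0.020682159811258316), 0.08203433454036713)
top 139 [ 0.6437 -0.0572  0.0753] ((0.6410155892372131, -0.065763458609581), (0.042138274759054184, 0.06276967376470566), 88.40982055664062)
knob 0 
side 151 [ 0.6337 -0.0638  0.0813] ((0.6389627456665039, -0.07103367149829865), (0.04965218901634216, 0.044925495982170105), 33.399478912353516)
side 35 [ 0.6393 -0.0705  0.1017] ((0.6401402354240417, -0.07092008739709854), (0.020616279914975166, 0.014946125447750092), 29.759098052978516)
side 157 [ 0.6224 -0.0545  0.0747] ((0.6400449872016907, -0.07359623163938522), (0.06453614681959152, 0.05813523381948471), 5.639307022094727)
knob 0
```

View pics/e2.png

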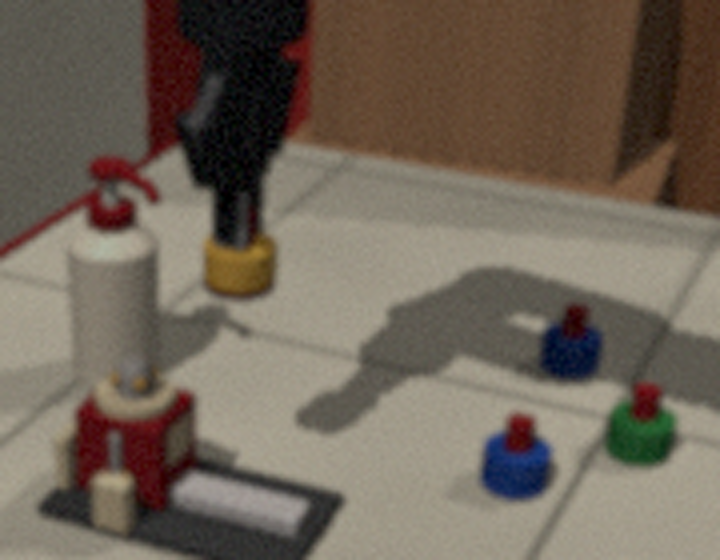

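Cap gripped upright, look-alikes undisturbed. Moving above the stud, then I'll measure cap and stud in the same picture.

carry_out --increments '[[[0,0.1,0],[0.8,0.7,0],0],[[0,0,0],[0.8,0.7,-0.3],0],[[0,0,0],[0.7,0.6,-0.4],0],[[0,0,0],[0.3,0.15,-0.3],0],[[0,0,0],[0,0,0],0]]'

```text
t: 10.4
tool_pos: [0.6385, -0.0795, 0.3359]
tool_rot: [1.176, 1.226, -1.178]
contact_force: [-0.1, -0.7, -1.9]
opening: 0.0178
```

```bash
cat > f.py <<'E'
from h import *
import sys
from scipy.optimize import least_squares
o=get_obs();t=o['tool_pos'];print(t,o['contact_force'],rot(o['tool_rot']).round(3).tolist())
for n in('side','top'):
    s,d=get_image(n);D=cloud(n,d);x,y,z=[D[...,i] for i in range(3)]
    hsv=cv2.cvtColor(s,cv2.COLOR_BGR2HSV);h,sa=hsv[...,0],hsv[...,1]
    m=(abs(x-t[0])<.05)&(abs(y-t[1])<.05)&(h>12)&(h<32)&(sa>110)&(z>t[2]-.215)&(z<t[2]-.168)&(z>.09)
    if m.sum()>30:
        p=D[m];zc=p[:,2].max()
        print(n,m.sum(),'z',np.percentile(p[:,2],[1,50,99]).round(4))
        w=p[(p[:,2]<np.percentile(p[:,2],99)-.004)]
        f=least_squares(lambda c:np.hypot(w[:,0]-c[0]-c[2]*(w[:,2]-w[:,2].mean()),w[:,1]-c[1]-c[3]*(w[:,2]-w[:,2].mean()))-.023,[t[0],t[1],0,0],loss='soft_l1',f_scale=.002)
        print('cap axis',f.x.round(4))
        f=least_squares(lambda c:np.hypot(w[:,0]-c[0],w[:,1]-c[1])-.023,[t[0],t[1]],loss='soft_l1',f_scale=.002)
        print('cap ctr',f.x.round(4), 'rel tool',(f.x-t[:2]).round(4))
    else: print(n,'few',m.sum())
    cv2.imwrite(f'pics/{sys.argv[1]}{n}.png',cv2.resize(s[100:230,190:350],None,fx=5,fy=4.6,interpolation=cv2.INTER_CUBIC))
    st=(abs(x-.641)<.02)&(abs(y+.074)<.02)&(z>.0985)&(z<.107)
    w=D[st]
    if st.any(): print(n,'stud top',st.sum(),cv2.minEnclosingCircle(w[:,:2].astype(np.float32)))
E
python3 f.py f
```

```text
[ 0.6385449  -0.07946176  0.33587318] [-0.0991402  -0.67399032 -1.92153603] [[0.001, 0.999, 0.043], [-0.003, 0.043, -0.999], [-1.0, 0.001, 0.003]]
side 214 z [0.1346 0.1532 0.1659]
cap axis [ 0.6375 -0.0803  0.162   0.0015]
cap ctr [ 0.6372 -0.0803] rel tool [-0.0014 -0.0008]
side stud top 31 ((0.6433006525039673, -0.07399283349514008), 0.012584439478814602)
top 125 z [0.1358 0.1589 0.1647]
cap axis [ 0.6403 -0.0795  0.3451  0.0179]
cap ctr [ 0.64   -0.0791] rel tool [0.0015 0.0004]
```

View pics/fside.png

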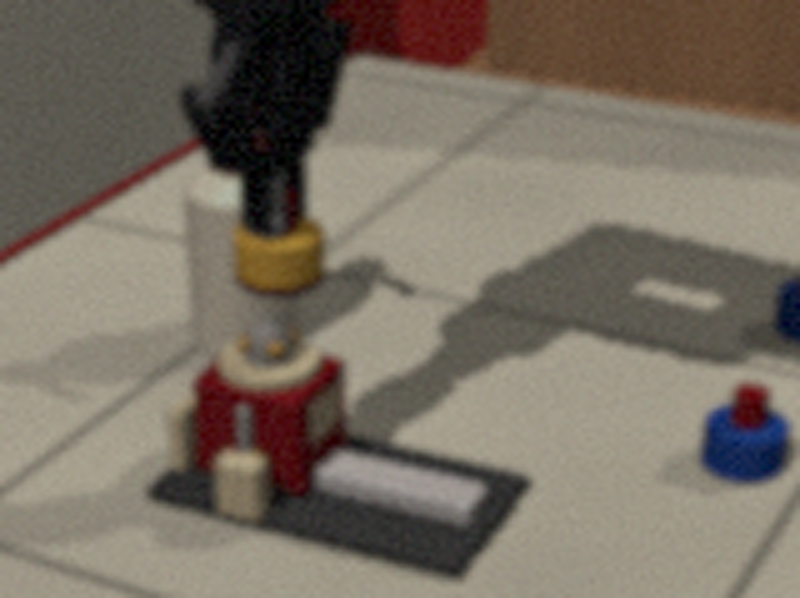

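carry_out --increments '[[[0,0,0],[0.16,0.26,0],0],[[0,0,0],[0,0,0],0],[[0,0,0],[0,0,0],0]]'

```text
t: 10.8
tool_pos: [0.6408, -0.0758, 0.3381]
tool_rot: [1.178, 1.223, -1.179]
contact_force: [-0.4, -0.5, -0.6]
opening: 0.0174
```

```bash
python3 f.py g
```

```text
[ 0.64082666 -0.07582939  0.33809283] [-0.38558684 -0.48128625 -0.56744676] [[0.003, 0.999, 0.04], [-0.004, 0.04, -0.999], [-1.0, 0.003, 0.004]]
side 219 z [0.1375 0.1552 0.1663]
cap axis [ 0.6396 -0.077   0.0711 -0.01  ]
cap ctr [ 0.6395 -0.077 ] rel tool [-0.0013 -0.0012]
side stud top 31 ((0.639944851398468, -0.07378743588924408), 0.009981798939406872)
top 122 z [0.1357 0.1608 0.1677]
cap axis [ 0.6429 -0.0755  0.3401  0.0664]
cap ctr [ 0.6429 -0.0751] rel tool [0.0021 0.0007]
```

View pics/gside.png

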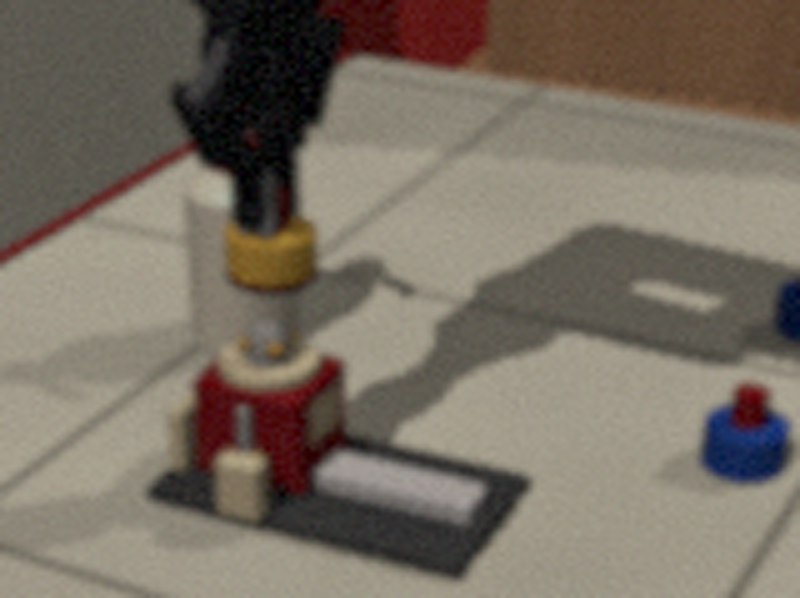

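carry_out --increments '[[[0,0,0],[0.04,0.08,-0.4],0],[[0,0,0],[0,0.03,-0.4],0],[[0,0,0],[0,0,-0.3],0],[[0,0,0],[0,0,-0.2],0],[[0,0,0],[0,0,-0.2],0]]'

```text
t: 11.4
tool_pos: [0.6415, -0.0733, 0.3056]
tool_rot: [1.178, 1.223, -1.179]
contact_force: [-0.1, 0.5, -0.2]
opening: 0.0178
```

carry_out --increments '[[[0,0,0],[0,0,-0.15],0],[[0,0,0],[0,0,-0.15],0]]' --squeeze 80

```text
t: 11.6
tool_pos: [0.6424, -0.0737, 0.3012]
tool_rot: [1.178, 1.219, -1.177]
contact_force: [0.8, -1.5, 9.8]
opening: 0.017
```

Contact with the balls came at the expected height, so I'll keep pressing in small steps.

carry_out --increments '[[[0,0,0],[0,0,-0.2],0],[[0,0,0],[0,0,-0.2],0]]'

```text
t: 11.8
tool_pos: [0.6441, -0.0741, 0.299]
tool_rot: [1.18, 1.212, -1.173]
contact_force: [-4.2, 0.3, 7.5]
opening: 0.0173
```

carry_out --increments '[[[0,0,0],[0,0,-0.2],0],[[0,0,0],[0,0,-0.2],0]]'

```text
t: 12.0
tool_pos: [0.6442, -0.0742, 0.2934]
tool_rot: [1.18, 1.212, -1.174]
contact_force: [-3.6, 0.4, -2.0]
opening: 0.0174
```

carry_out --increments '[[[0,0,0],[-0.08,0,-0.15],0],[[0,0,0],[-0.04,0,-0.15],0]]'

```text
t: 12.2
tool_pos: [0.6416, -0.0742, 0.2859]
tool_rot: [1.18, 1.212, -1.173]
contact_force: [-0.2, -0.4, 4.3]
opening: 0.0168
```

carry_out --increments '[[[0,0,0],[0,0,-0.15],0],[[0,0,0],[0,0,-0.15],0]]'

```text
t: 12.4
tool_pos: [0.6428, -0.0744, 0.2849]
tool_rot: [1.182, 1.209, -1.171]
contact_force: [-6.4, 1.3, 15.4]
opening: 0.017
```

```bash
python3 f.py i
```

```text
[ 0.6428278  -0.07442065  0.28490492] [-6.36075731  1.34089406 15.43106053] [[0.018, 0.999, 0.04], [-0.008, 0.04, -0.999], [-1.0, 0.017, 0.009]]
side 175 z [0.0905 0.106  0.114 ]
cap axis [ 0.645  -0.0766  0.2526 -0.0917]
cap ctr [ 0.6447 -0.0763] rel tool [ 0.0018 -0.0019]
side stud top 33 ((0.6413631439208984, -0.07096171379089355), 0.02184651605784893)
top 91 z [0.0933 0.1081 0.1134]
cap axis [ 0.6479 -0.0753  0.4265 -0.0182]
cap ctr [ 0.6476 -0.0749] rel tool [ 0.0048 -0.0005]
top stud top 17 ((0.6314916610717773, -0.07349210232496262), 0.018342426046729088)
```

View pics/iside.png

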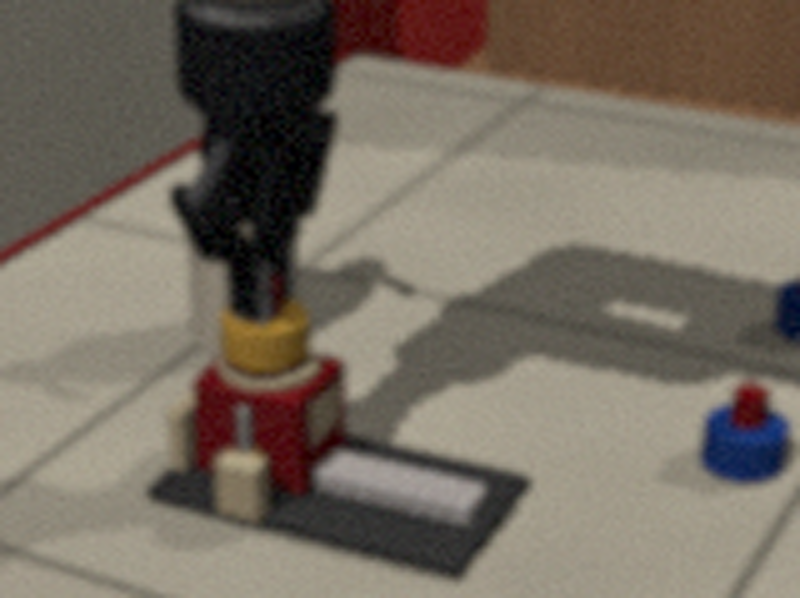

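carry_out --increments '[[[0,0.15,0],[-0.08,0,-0.15],0],[[0,0.05,0],[-0.03,0,-0.15],0]]'

```text
t: 12.7
tool_pos: [0.6431, -0.0745, 0.285]
tool_rot: [1.178, 1.214, -1.177]
contact_force: [-1.4, 2.1, 8.3]
opening: 0.0169
```

carry_out --increments '[[[0,0,0],[0,0,-0.2],0],[[0,0,0],[0,0,-0.2],0]]'

```text
t: 12.9
tool_pos: [0.6448, -0.0745, 0.2848]
tool_rot: [1.18, 1.211, -1.173]
contact_force: [-10.8, 2.2, 18.1]
opening: 0.017
```

```bash
cat > k.py <<'E'
from h import *
o=get_obs();print(o['t'],o['tool_pos'],o['contact_force'],o['opening'],rot(o['tool_rot'])[:,0].round(3).tolist())
for n in('side','top'):
    s,d=get_image(n);D=cloud(n,d);x,y,z=[D[...,i] for i in range(3)]
    hsv=cv2.cvtColor(s,cv2.COLOR_BGR2HSV);h,sa=hsv[...,0],hsv[...,1]
    ye=(abs(x-.641)<.03)&(abs(y+.074)<.03)&(h>12)&(h<32)&(sa>110)&(z>.09)
    p=D[ye&(z>.1075)&(z<.118)];A=np.c_[p[:,0]-.641,p[:,1]+.074,np.ones(len(p))]
    f=np.linalg.lstsq(A,p[:,2],rcond=None)[0];print(n,len(p),'shoulder plane',f.round(4),'med z',np.median(p[:,2]))
    w=p[:,:2]; print(cv2.minEnclosingCircle(w.astype(np.float32)))
    can=(abs(x-.641)<.05)&(abs(y+.074)<.05)&(z>.070)&(z<.079);print('can',cv2.minAreaRect(D[can][:,:2].astype(np.float32)))
    cv2.imwrite(f'pics/k{n}.png',cv2.resize(s[145:205,225:295],None,fx=9,fy=9,interpolation=cv2.INTER_CUBIC))
E
python3 k.py
```

```text
12.9 [ 0.64479229 -0.0745111   0.28482054] [-10.82190584   2.18516841  18.13530736] 0.01701788592699084 [0.014, -0.009, -1.0]
side 76 shoulder plane [-0.009   0.013   0.1097] med z 0.10902628384750832
((0.6419646143913269, -0.07415950298309326), 0.02313234657049179)
can ((0.6402587294578552, -0.07412049919366837), (0.06312986463308334, 0.05791975557804108), 2.064469337463379)
top 54 shoulder plane [ 0.0454 -0.0022  0.1099] med z 0.10904534859232606
((0.6384357213973999, -0.07331372052431107), 0.0213368721306324)
can ((0.6359577775001526, -0.07486787438392639), (0.058631531894207, 0.01581607013940811), 76.8226089477539)
```

View pics/kside.png

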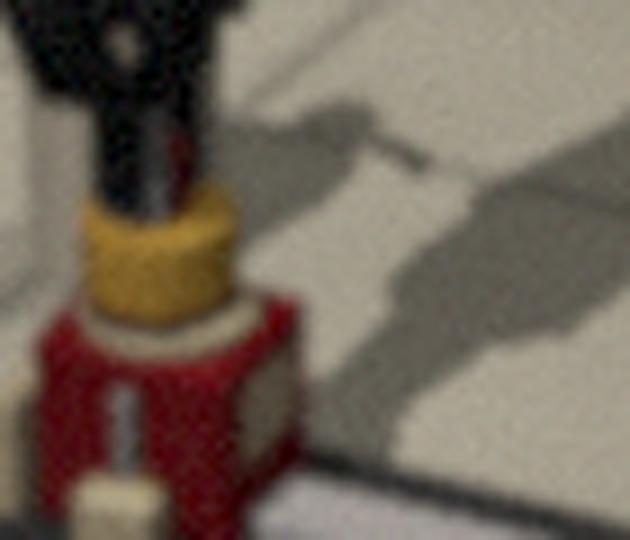

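carry_out --increments '[[[0,0,0],[-0.12,0,-0.2],0],[[0,0.1,0],[-0.08,0,-0.25],0],[[0,0,0],[-0.06,0,-0.25],0]]'

```text
t: 13.3
tool_pos: [0.6435, -0.0745, 0.2848]
tool_rot: [1.183, 1.205, -1.169]
contact_force: [-10.0, 2.2, 20.0]
opening: 0.0169
```

```bash
python3 k.py;python3 -c "
from h import *
o=get_obs();print(o['t'],o['tool_pos'],o['contact_force'])"
```

```text
13.3 [ 0.64353428 -0.0744899   0.2848235 ] [-9.97197316  2.19495073 20.03801365] 0.01690054403046698 [0.021, -0.009, -1.0]
side 80 shoulder plane [ 0.0289 -0.013   0.1101] med z 0.10928455186233696
((0.641878604888916, -0.0743764191865921), 0.023189475759863853)
can ((0.640576958656311, -0.07157120108604431), (0.0638800710439682, 0.0554744228720665), 6.638884544372559)
top 48 shoulder plane [0.0802 0.0162 0.1105] med z 0.10942638449972286
((0.6384023427963257, -0.07203804701566696), 0.020136835053563118)
can ((0.6343328356742859, -0.07486199587583542), (0.05960513651371002, 0.01840033009648323), 75.79995727539062)
13.4 [ 0.64339347 -0.07449692  0.28481338] [-7.61065993  2.243739   18.06618396]
```

```bash
python3 -c "
from station import *
print(finish_job()); o=get_obs();print(o['t'],o['tool_pos'],o['contact_force'])"
```

```text
the job is handed in; nothing more can be done
None
the job is handed in; nothing more can be done
```

I pushed the canister home, snapped the yellow cap onto the stud and seated it, then handed the job in at about 13.4 s with the fingers still pressing the cap. The hand-in gave no verdict.

- **Canister:** its measured travel went from about 26 mm to about 80 mm, so it is behind the catch. It still measured home after I backed off and in the side view after the cap was on.
- **Cap:** the lip met the balls at the expected height at about 10 N. The force then dropped, as it should at the click, and rose again once the cap reached the collar.
- **Final state:** the tool height puts the cap about 1.5 mm into the sprung seal, within the allowed range. The fingers were gripping at an opening of 17 mm and pressing down with about 18 to 20 N. There was also a sideways force of about 8 to 10 N that I could not fully remove.

**What disagreed or went unchecked:**
- **Level:** the side camera's estimates of the cap's tilt were about 0.02 to 0.03 rad. The top camera, with the fingers blocking part of its view, gave 0.045 to 0.08, close to the 0.09 limit. The tool itself was tilted about 0.02, so I trusted the lower figure.
- **Centring:** the side camera put the cap about 1 mm from the stud. The top camera was about 3 mm off, again with part of the view blocked.
- **Push on the canister:** at the stop there was also a 24 N vertical force on the tool. I did not find out whether the gripper touched the collar.
- **Bystanders:** I never reached towards the jar, cup, pot or dispenser, but I did not measure their positions at the end.

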